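Check a walking-frame brake lever

TASK

Check the brake with the orange lever: with the backs of the fingers or the fingertips, press the lever from its outer side towards the black grip bar until it comes up against its stop, short of the bar, and keep it there for two seconds without forcing it; then ease it back out to its rest, without letting it snap, and take the hand clear. Do not pinch or hook the lever, do not touch the black bar beside it, leave the grey lever alone and do not disturb the spanner or the ball on its cap.

Things in the scene. Friction and masses are not known exactly. Their poses are not given: they have to be found in the camera images.
- handle_a: Walking-frame handle with the orange lever, immovable in a bench clamp (foot 130 x 110 x 22 mm). Origin: on the table under the bar; z up, y along the bar, lever on its -x side (roughly facing the robot). Black bar: level, 32 mm thick, axis at x 0, z 140 mm, from y +34 to -81 mm; elbow, 25 mm post and pivot block beyond its +y end. Highest point 158 mm.
- handle_a_grip: The black grip bar of the orange-lever handle (32 mm in diameter). Origin on the bar's axis, 140 mm above the table, straight above the origin of handle_a; same axes as handle_a.
- orange_lever (a joint): Angle of the orange lever, rad: 0 at rest (leaning 0.25 out from the bar), growing as it is pressed towards the bar (counter-clockwise from above) to a rigid stop at 0.35, where it is still 15 to 22 mm clear of the bar. A spring returns it and snaps it back if let go: pressed 85 mm from the pivot it takes about 2 N to start and 5 N just before the stop.
- orange_lever_pad (a point): Point to press, on the flat outer face of the orange lever, 85 mm from the pivot, at mid height (z 140 mm). Frame turns with the lever: x square into the face, towards the bar (press this way); y along the lever to the pivot; z up. The lever is a straight bar 12 mm thick, 16 mm high, 124 mm long to its 20 mm ball tip. The pad moves 30 mm from rest to stop.
- orange_lever_pivot (a point): The upright pivot axis of the orange lever, at the lever's mid height (140 mm above the table), on its centre line.
- handle_b: Walking-frame handle with the grey lever, immovable in a bench clamp (foot 130 x 110 x 22 mm). Origin: on the table under the bar; z up, y along the bar, lever on its -x side (roughly facing the robot). Black bar: level, 32 mm thick, axis at x 0, z 140 mm, from y -34 to +81 mm; elbow, 25 mm post and pivot block beyond its -y end. Highest point 158 mm.
- grey_lever (a joint): Angle of the grey lever (mirror image of the orange one), rad, 0 at rest, growing as it is pressed towards its bar; to be left alone.
- cap: White plastic ring cap, 42 mm across, 18 mm high, loose on the table, carrying the ball; origin at the centre of its underside.
- ball_center (a point): Centre of an orange plastic ball, 40 mm in diameter, lying loose on the white cap; its top is about 52 mm above the table.
- spanner: Steel spanner, about 180 mm long and under 10 mm thick, lying loose on the table; origin under its middle, x along it.

How it is judged:
By the outcome, as a careful person would: the job done as asked, in the order asked, and still so for the second after the job is handed in, with the robot touching nothing.
It also fails if it takes over 38 s, if anything falls off the work surface, if the arm or the gripper's body presses on something with over 40 N, if the wrist force passes 120 N, or if a joint passes its speed limit or range.

ROBOT

A 7-joint arm with a two-finger parallel gripper is mounted at the origin on the work surface. World frame = base frame: x ahead of the robot, y to its left, z up, the work surface at z = 0. Lengths are in m, angles in rad, forces in N, time in s.
With the tool pointing down it reaches from about 0.4 to 0.875 m from the base axis. Payload 4.4 kg.
Tool frame: the origin (TCP) lies at the centre of the arm's flange, where the gripper is bolted on; the fingertips stand 173 mm ahead of it and the grasp point (between the pads) lies 155 mm ahead of it; z points along the fingers, x is the direction in which the jaws open and shut, and the axes are right-handed (so a half turn about z gives the same grasp; the last joint's range is limited). The gripper opens to 85 mm and grips with 20 to 120 N. Pads are 22 mm wide; open, the fingers measure 114 mm over their backs; the gripper's body (76 mm by 85 mm) begins 54 mm behind the grasp point. The pads swing forward as they close: fully open they stand 13 mm farther back than shut.
Start: joints at [1.063, 0.628, 0.038, 1.517, -0.027, 0.996, -0.02], TCP at [0.278, -0.588, 0.405] pointing down, gripper open.
Joint ranges: [-3.06, 3.06], [-0.37, 2.12], [-1.25, 1.32], [0.18, 2.47], [-1.1, 4.24], [0.23, 1.98], [-2.94, 2.94]. Speed limits (rad/s): [2.57, 2.57, 3.14, 3.14, 3.14, 3.14, 3.14].

INTERFACE

Orientations are given as a rotation vector (axis times angle).
In Python, from cell import bot gives the robot as it stands.
- The arm moves only by the shell command python3 -m inch 'ROWS' [OPENING]. ROWS is JSON, a list of rows, each a list of 4 numbers: the shift along the tool's x, y, z in mm, then the turn about the tool's z in rad. In form: [[x, y, z, yaw], ...]. A call has 1 to 8 rows; each row is the pose to reach, as a shift and turn from the pose commanded when the call began, along the tool's axes at that moment; what a row does not reach only later rows make up. A row lasts 1/10 s, in which the tool goes at most 50 mm and 8.59 degrees, less where a joint would pass 70% of its speed; a pose out of reach is approached as far as the arm can. A call with a gripper value outside its range is refused whole. OPENING is the opening in per cent of the stroke, from 0 (shut) to 100 (fully open), set as the call begins (- or left out, the last holds). The fingers move at their own pace and stop on an object; the grip force is fixed at half the most. Time passes only in rows, so rows that repeat a pose let the fingers close. It gives the time, the measured TCP pose, the force and the opening at its end, in the units of the state.
- bot.observe(): the state, without advancing time (a new reading comes with each control period).
- bot.snapshot(name): name is "side" or "top" or "wrist"; returns a dict with "frame" (480x640x3 uint8, blue, green, red), "fov_y" (degrees; the focal length in pixels is half the picture's height over the tangent of half this angle, whatever the lens; pixels are square), "cx", "cy" (the principal point, pixels), "camera_from_world" (4x4, takes a point from world to camera coordinates). Camera axes: x right, y up, looking along -z (the intrinsics and any distortion apply to the point x, -y, -z); pixel columns grow to the right and rows downward; lengths in m; the calibration is good to about 2 mm. A picture is of the moment at which its call begins. There is no depth.
- bot.job_done(): hands the job in, once; it reports no verdict.
The state is a dict: "clock": time; "joints": joint angles; "joint_vel": joint speeds; "joint_torque": joint torques, N m; "tool_pos": TCP position; "orientation": TCP orientation; "ft_force": force on the tool from outside, world axes, zero at the start; "torque": the same for the moment, N m; "opening": opening from 0.0 (shut) to 1.0 (fully open).
Only numpy, scipy, OpenCV 4.12 (cv2) and the standard library are available. Lean on these libraries where they do the work, as an engineer would, in place of code of your own. Each camera call takes 0.05 s, during which the arm holds its last target. There are 200 camera calls.

## Working session

There is one attempt and no reset: what is moved stays moved. The work goes in short steps, Python scripts to look and compute and a shell command to move; the robot and the scene stay as the last step left them, time stands still between calls to the robot, and variables do not carry over. Pictures are saved under pics/ and viewed, about 8 in all and at most 12, crops included, and the job is handed in when it is done.

```bash
mkdir -p pics; ls; python3 - <<'E'
from cell import bot
import cv2,pickle
for n in("top","side"):
    s=bot.snapshot(n); cv2.imwrite(f"pics/{n}0.png",s["frame"]); pickle.dump(s,open(n+"0.pkl","wb"))
    print(n,s["fov_y"],s["cx"],s["cy"],[k for k in s],s["camera_from_world"].tolist() if hasattr(s["camera_from_world"],'tolist') else s["camera_from_world"])
print(bot.observe())
E
```

```text
pics
top 52.89540796694394 318.31457528339683 251.49367663151165 ['frame', 'fov_y', 'cx', 'cy', 'camera_from_world'] [[-0.14880187327113847, -0.9888358627141519, 0.00785105861390523, 0.07675064569926505], [0.9610229237377348, -0.14273662820642805, 0.23677245409640815, -0.49550155550476827], [-0.23300846027896882, 0.04277723201212171, 0.9715334095438024, -0.8324131069504453], [0.0, 0.0, 0.0, 1.0]]
side 44.16031226601469 315.8492778292876 232.908489202467 ['frame', 'fov_y', 'cx', 'cy', 'camera_from_world'] [[0.998876300409359, -0.046340913850851574, -0.009932581939219828, -0.47612455302999934], [0.03724137075560041, 0.6378561913719687, 0.7692545478791077, -0.11396855711956037], [-0.029312399846400782, -0.7687600398251162, 0.638865231784709, -1.0152388693100312], [0.0, 0.0, 0.0, 1.0]]
{'clock': 0.1, 'joints': array([ 1.06317634,  0.62924987,  0.03843774,  1.51822342, -0.02702409,
        0.99632143, -0.01997856]), 'joint_vel': array([ 4.26773216e-04, -2.97491100e-03,  4.91852185e-04, -2.91345594e-03,
       -1.65485605e-03,  4.90284976e-05,  9.03092836e-05]), 'joint_torque': array([ 3.11175427e-03, -5.64540446e+01,  1.23060599e+00, -1.93975908e+01,
        1.13527876e-02,  5.37144791e-03,  3.59826447e-05]), 'tool_pos': array([ 0.27786067, -0.58733936,  0.40389737]), 'orientation': array([-2.65345835e+00,  1.68019374e+00,  2.22817339e-03]), 'ft_force': array([ 0.09700591,  1.81017592, -0.04903958]), 'torque': array([-0.00481227, -0.00502868,  0.03933407]), 'opening': 0.9992186058497878}
```

View pics/top0.png

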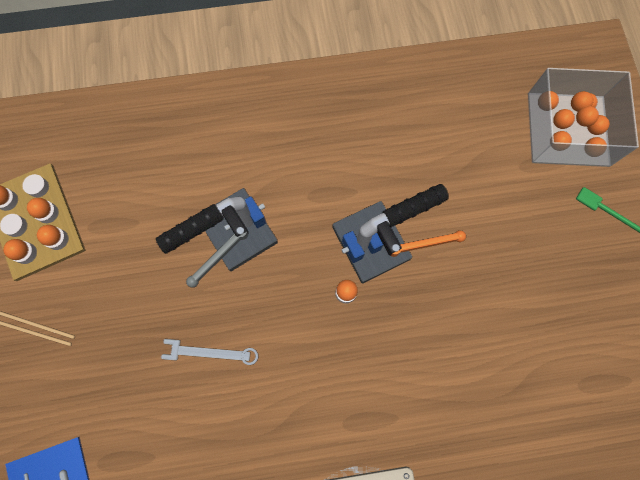

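View pics/side0.png

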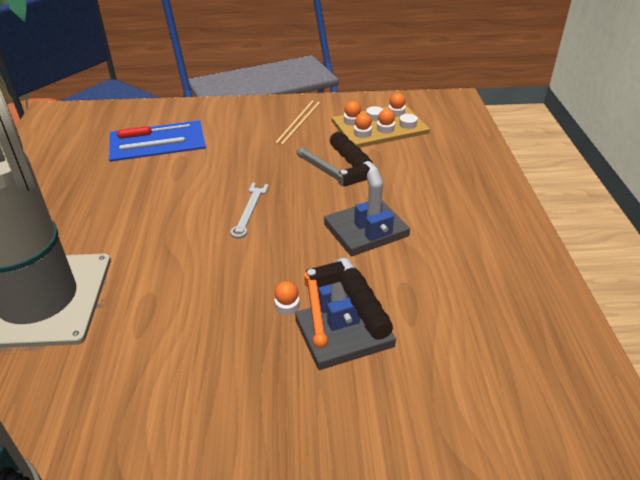

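```bash
cat > h.py <<'E'
import numpy as np,pickle,cv2
def ray(s,u,v):
    T=np.array(s["camera_from_world"]);f=240/np.tan(np.radians(s["fov_y"])/2)
    d=T[:3,:3].T@np.array([(u-s["cx"])/f,-(v-s["cy"])/f,-1]); return -T[:3,:3].T@T[:3,3],d
def atz(s,u,v,z):
    o,d=ray(s,u,v); return o+d*(z-o[2])/d[2]
def tri(a,pa,b,pb):
    o,d=ray(a,*pa);p,e=ray(b,*pb)
    t=np.linalg.lstsq(np.c_[d,-e],p-o,rcond=None)[0]; x,y=o+d*t[0],p+e*t[1]
    return (x+y)/2,np.linalg.norm(x-y)
def proj(s,P):
    T=np.array(s["camera_from_world"]);f=240/np.tan(np.radians(s["fov_y"])/2)
    c=T[:3,:3]@P+T[:3,3]; return s["cx"]-f*c[0]/c[2],s["cy"]+f*c[1]/c[2]
E
python3 - <<'E'
from h import *
np.set_printoptions(precision=4,suppress=True)
t=pickle.load(open("top0.pkl","rb"));s=pickle.load(open("side0.pkl","rb"))
for n,a,b in [("pivot",(396,248),(312,275)),("tip",(461.5,236.5),(320,340.5)),("barend",(443,192),(382,328))]:
    print(n,tri(t,a,s,b),atz(t,*a,.14),atz(s,*b,.14))
print(atz(t,347,290,.034),atz(s,287,292,.034))
c=np.hstack([cv2.resize(t["frame"][170:290,330:480],None,fx=2.66,fy=4,interpolation=2)[:, :400],cv2.resize(s["frame"][250:370,270:400],None,fx=3.07,fy=4,interpolation=2)[:,:400]])
a=cv2.resize(t["frame"][180:280,370:470],(400,400),interpolation=2);b=cv2.resize(s["frame"][255:355,300:400],(400,400),interpolation=2)
cv2.imwrite("pics/crop0.png",np.hstack([a,b]))
E
```

```text
pivot (array([ 0.4669, -0.122 ,  0.149 ]), np.float64(0.00019640993382831669)) [ 0.4688 -0.1239  0.14  ] [ 0.4673 -0.1126  0.14  ]
tip (array([ 0.4721, -0.2365,  0.1425]), np.float64(0.0007439339339730557)) [ 0.4722 -0.2374  0.14  ] [ 0.4725 -0.2343  0.14  ]
barend (array([ 0.5538, -0.2216,  0.1444]), np.float64(0.00020379321868635168)) [ 0.5551 -0.2231  0.14  ] [ 0.5547 -0.2177  0.14  ]
[ 0.4264 -0.0404  0.034 ] [ 0.4275 -0.04    0.034 ]
```

View pics/crop0.png

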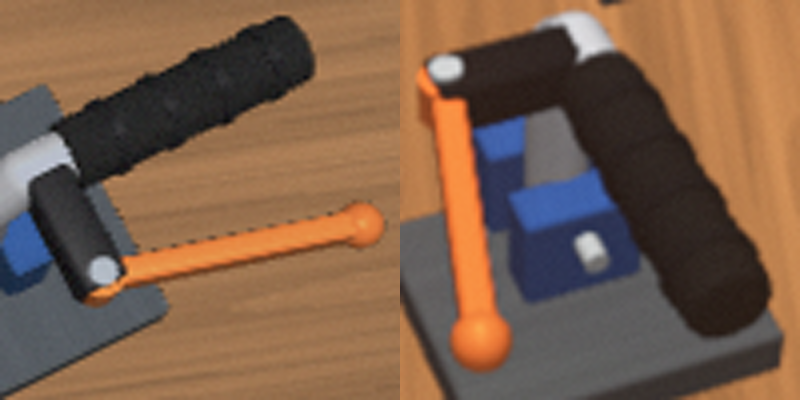

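The crop shows the pivot cap at top (396,247) and side (312,272), and the lever's ball tip at (461,236) and (320,340). The bar lies on the far (+x) side of the lever.

```bash
cat >> h.py <<'E'
from scipy.spatial.transform import Rotation as R
P=np.array([.4665,-.1217]); U0=np.arctan2(-.1151,.0057)
def pose(q,gap,z=.300):   # TCP for lever angle q, finger back `gap` m off the face at the pad
    a=U0+q; u=np.array([np.cos(a),np.sin(a)]); n=np.array([-u[1],u[0]])
    return np.r_[P+.085*u-(.006+.0145+gap)*n,z],np.arctan2(n[1],n[0])
def shift(o,t,ang):
    r=R.from_rotvec(o["orientation"]); M=r.as_matrix(); x=M[:,0]
    y=-(ang-np.arctan2(x[1],x[0])); y=(y+np.pi)%(2*np.pi)-np.pi
    return np.round(M.T@(t-o["tool_pos"])*1000,1),round(y,3)
E
python3 - <<'E'
from h import *; from cell import bot
np.set_printoptions(precision=4,suppress=True)
o=bot.observe();print(R.from_rotvec(o["orientation"]).as_matrix())
for q,g,z in((0,.04,.40),(0,.04,.3)): print(pose(q,g,z),shift(o,*pose(q,g,z)))
E
```

```text
[[ 0.4276 -0.904  -0.0007]
 [-0.904  -0.4276  0.0015]
 [-0.0017 -0.     -1.    ]]
(array([ 0.4103, -0.2096,  0.4   ]), np.float64(0.04948173068026069)) (array([-284.8, -281.2,    4.4]), np.float64(-1.178))
(array([ 0.4103, -0.2096,  0.3   ]), np.float64(0.04948173068026069)) (array([-284.7, -281.2,  104.4]), np.float64(-1.178))
```

```bash
python3 -m inch '[[-35,-35,0,-0.147],[-70,-70,0,-0.294],[-105,-105,0,-0.441],[-140,-140,0,-0.588],[-175,-175,0,-0.735],[-210,-210,0,-0.882],[-245,-245,0,-1.029],[-280,-280,0,-1.176]]' 0; python3 -m inch '[[0,0,0,0],[0,0,0,0],[0,0,0,0]]'
python3 - <<'E'
from h import *; from cell import bot
o=bot.observe();print(o["ft_force"],shift(o,*pose(0,.04,.3)))
for n in("top","side"):
    s=bot.snapshot(n); pickle.dump(s,open(n+"1.pkl","wb")); cv2.imwrite(f"pics/{n}1.png",s["frame"])
E
```

```text
clock: 0.9
tool_pos: [0.4115, -0.2129, 0.4047]
orientation: [3.14, 0.083, 0.0]
ft_force: [1.0, -0.1, 0.1]
opening: 0.0
clock: 1.2
tool_pos: [0.4109, -0.2158, 0.4045]
orientation: [3.14, 0.07, -0.001]
ft_force: [0.4, -0.4, -1.1]
opening: 0.002
[ 0.43321115 -0.41011408 -1.08764925] (array([ -0.3,  -6.3, 104.5]), np.float64(-0.005))
```

```bash
python3 -m inch '[[0,-1,20,0],[0,-2,45,0],[0,-4,70,0],[0,-6,90,0],[0,-6,104,0],[0,-6,104,0],[0,-6,104,0]]'
python3 - <<'E'
from h import *; from cell import bot
o=bot.observe();print(o["ft_force"],shift(o,*pose(0,.04,.3)))
c=[]
for n,(r,k) in (("top",(170,360)),("side",(230,240))):
    s=bot.snapshot(n); pickle.dump(s,open(n+"2.pkl","wb")); c.append(cv2.resize(s["frame"][r:r+140,k:k+125],(400,448),interpolation=2))
cv2.imwrite("pics/c2.png",np.hstack(c))
E
```

```text
clock: 2.0
tool_pos: [0.4109, -0.2095, 0.3008]
orientation: [3.141, 0.071, -0.001]
ft_force: [0.7, 0.1, -0.2]
opening: 0.002
[ 0.70937342  0.09486451 -0.18910381] (array([-0.6,  0. ,  0.8]), np.float64(-0.004))
```

View pics/c2.png

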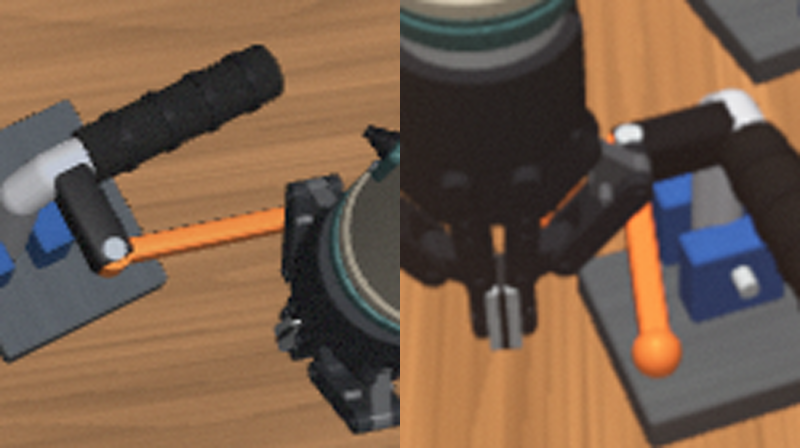

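```bash
python3 - <<'E'
from h import *; from cell import bot
o=bot.observe();s=pickle.load(open("side2.pkl","rb"));M=R.from_rotvec(o["orientation"]).as_matrix();T=o["tool_pos"]
# handle: bar line from pivot/lever: handle -y dir = U0+.25
a=U0+.25;print("bar dir",np.cos(a),np.sin(a))
for cu,cv in((510,348),(648,150),(648,200),(610,240),(575,270),(540,275),(535,330)):
    p,d=ray(s,240+(cu-400)/3.2,230+cv/3.2)
    for yo in(-.011,0.011):   # tool-y offset planes
        n=M[:,1];c=T+yo*n; X=p+d*(n@(c-p))/(n@d); r=M.T@(X-T)*1000; print(cu,cv,yo,r.round(0),"z",X[2].round(3))
E
```

```text
bar dir 0.29502504540234437 -0.9554895198720625
510 348 -0.011 [  1. -11. 196.] z 0.105
510 348 0.011 [  1.  11. 171.] z 0.131
648 150 -0.011 [ 61. -11.  86.] z 0.216
648 150 0.011 [59. 11. 64.] z 0.237
648 200 -0.011 [ 61. -11. 113.] z 0.188
648 200 0.011 [59. 11. 91.] z 0.211
610 240 -0.011 [ 45. -11. 135.] z 0.167
610 240 0.011 [ 44.  11. 111.] z 0.19
575 270 -0.011 [ 30. -11. 151.] z 0.151
575 270 0.011 [ 30.  11. 127.] z 0.175
540 275 -0.011 [ 16. -11. 152.] z 0.149
540 275 0.011 [ 16.  11. 128.] z 0.173
535 330 -0.011 [ 12. -11. 186.] z 0.115
535 330 0.011 [ 12.  11. 161.] z 0.141
```

```bash
python3 -m inch '[[10,0,0,0],[20,0,0,0],[30,0,0,0],[36,0,0,0],[36,0,0,0]]'; python3 - <<'E'
from h import *; from cell import bot
o=bot.observe();print(o["ft_force"])
for q,g in((0,.005),(0,0),(.05,0),(.1,0),(.15,0),(.2,0),(.25,0),(.3,0),(.32,0),(.35,0),(.37,0)): print(q,g,*shift(o,*pose(q,g,.301)))
E
```

```text
clock: 2.6
tool_pos: [0.4483, -0.2068, 0.3008]
orientation: [3.141, 0.075, 0.002]
ft_force: [-0.3, -0.3, 0.1]
opening: 0.003
[-0.31355799 -0.26386042  0.05433612]
0 0.005 [-3.1  0.9 -0.2] -0.001
0 0 [ 1.9  0.9 -0.2] -0.001
0.05 0 [ 6.2  1.8 -0.2] -0.051
0.1 0 [10.5  2.5 -0.2] -0.101
0.15 0 [14.8  3.  -0.2] -0.151
0.2 0 [19.2  3.3 -0.2] -0.201
0.25 0 [23.6  3.3 -0.2] -0.251
0.3 0 [27.9  3.1 -0.2] -0.301
0.32 0 [29.7  3.  -0.2] -0.321
0.35 0 [32.3  2.7 -0.2] -0.351
0.37 0 [34.   2.5 -0.2] -0.371
```

```bash
python3 -m inch '[[2,1,0,0],[4,1.5,0,-0.025],[6,2,0,-0.05],[8,2,0,-0.075],[10.5,2.5,0,-0.1],[12.5,3,0,-0.125],[15,3,0,-0.15],[15,3,0,-0.15]]'; python3 - <<'E'
from h import *; from cell import bot
o=bot.observe();print(o["ft_force"])
for q,g in((.15,0),(.2,0),(.25,0),(.3,0),(.32,0),(.35,0),(.37,0)): print(q,g,*shift(o,*pose(q,g,.301)))
c=[]
for n,(r,k) in (("top",(170,360)),("side",(230,240))):
    s=bot.snapshot(n); pickle.dump(s,open(n+"3.pkl","wb")); c.append(cv2.resize(s["frame"][r:r+140,k:k+125],(400,448),interpolation=2))
cv2.imwrite("pics/c3.png",np.hstack(c))
E
```

```text
clock: 3.4
tool_pos: [0.4623, -0.2097, 0.3006]
orientation: [3.126, 0.31, -0.0]
ft_force: [-2.1, -0.8, 1.2]
opening: -0.001
[-2.07570306 -0.82012506  1.19072133]
0.15 0 [ 1.1 -0.4 -0.4] -0.002
0.2 0 [ 5.4  0.5 -0.4] -0.052
0.25 0 [ 9.7  1.2 -0.4] -0.102
0.3 0 [14.   1.7 -0.4] -0.152
0.32 0 [15.8  1.8 -0.4] -0.172
0.35 0 [18.4  2.  -0.4] -0.202
0.37 0 [20.1  2.  -0.4] -0.222
```

View pics/c3.png

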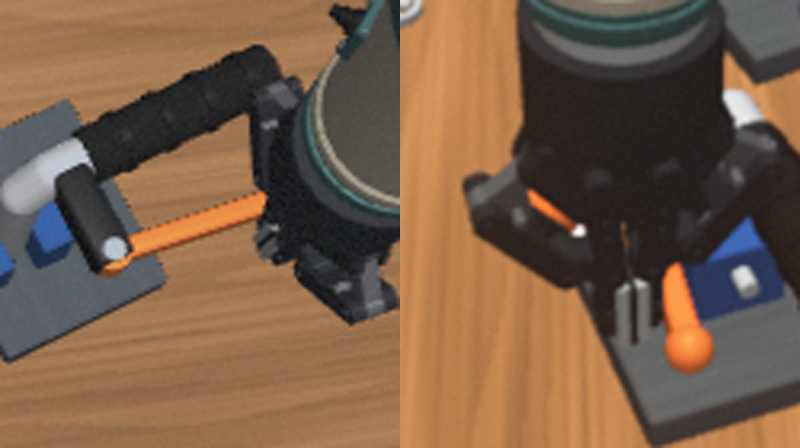

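The lever is moving: ball tip now at side px (330.6,338.4), finger flat against the outer face, knuckle well above the bar.

```bash
python3 -m inch '[[2.5,0.3,0,-0.03],[5,0.6,0,-0.05],[7.5,1,0,-0.08],[10,1.2,0,-0.105],[12.5,1.5,0,-0.135],[14,1.7,0,-0.15],[14,1.7,0,-0.15]]'; cat > tip.py <<'E'
from h import *; from cell import bot
import sys
def ang(u,v):
    s=pickle.load(open("side0.pkl","rb")); X=atz(s,u,v,.1425); return np.arctan2(*(X[:2]-P)[::-1])-U0
def ball(f):  # orange blob lowest part = ball
    h=cv2.cvtColor(f,cv2.COLOR_BGR2HSV); m=cv2.inRange(h,(5,150,120),(18,255,255)); m[:,:302]=0;m[:,375:]=0;m[:300]=0;m[375:]=0
    m=cv2.morphologyEx(m,cv2.MORPH_OPEN,cv2.getStructuringElement(2,(9,9)))
    M=cv2.moments(m,True); return M["m10"]/M["m00"],M["m01"]/M["m00"]
if __name__=="__main__":
    for f in ("side0.pkl","side3.pkl"):
        b=ball(pickle.load(open(f,"rb"))["frame"]);print(f,b,ang(*b))
    s=bot.snapshot("side");b=ball(s["frame"]);o=bot.observe();print(b,ang(*b),o["ft_force"],o["clock"])
    for q in(.3,.32,.35,.37):print(q,*shift(o,*pose(q,0,.301)))
E
python3 tip.py
```

```text
clock: 4.2
tool_pos: [0.4764, -0.2088, 0.3007]
orientation: [3.094, 0.544, -0.0]
ft_force: [-2.7, -4.5, -0.2]
opening: -0.001
side0.pkl (317.81875, 325.13958333333335) 0.0001254943877810888
side3.pkl (328.50169491525423, 332.86101694915254) 0.12009403914805494
(341.0860215053763, 330.8888888888889) 0.2785245262730873 [-2.80396364 -3.59769686  0.4918877 ] 4.25
0.3 [ 0.2 -0.3 -0.3] -0.002
0.32 [ 1.9  0.1 -0.3] -0.022
0.35 [ 4.4  0.6 -0.3] -0.052
0.37 [ 6.2  1.  -0.3] -0.072
```

```bash
python3 -m inch '[[1,0,0,-0.01],[2,0,0,-0.02],[3,0.2,0,-0.03],[4,0.4,0,-0.045],[4,0.4,0,-0.045],[4,0.4,0,-0.045]]';python3 tip.py | tail -5;  python3 -m inch '[[1,0,0,-0.01],[1,0,0,-0.01],[1,0,0,-0.01]]';python3 tip.py | sed -n 3p
```

```text
clock: 4.85
tool_pos: [0.4801, -0.2083, 0.3007]
orientation: [3.08, 0.612, -0.001]
ft_force: [-3.1, -6.0, -0.7]
opening: 0.002
(344.19928825622776, 329.7615658362989) 0.32124592029677634 [-3.36044961 -4.81597042 -0.80165932] 4.9
0.3 [-3.5 -1.2 -0.3] 0.043
0.32 [-1.9 -0.7 -0.3] 0.023
0.35 [ 0.7 -0.1 -0.3] -0.007
0.37 [ 2.4  0.3 -0.3] -0.027
clock: 5.2
tool_pos: [0.481, -0.208, 0.3007]
orientation: [3.077, 0.627, -0.001]
ft_force: [-3.4, -4.9, -0.3]
opening: 0.004
(345.2161172161172, 330.1208791208791) 0.33000705810362985 [-2.95235332 -6.3569885  -0.88162215] 5.25
```

```bash
python3 - <<'E'
from h import *; from cell import bot
c=[]
for n,(r,k) in (("wrist",None),("side",(230,260))) if 0 else (("top",(170,360)),("side",(230,260))):
    s=bot.snapshot(n); c.append(cv2.resize(s["frame"][r:r+140,k:k+125],(400,448),interpolation=2))
    o=bot.observe();print(o["ft_force"],o["torque"])
w=bot.snapshot("wrist")["frame"]; cv2.imwrite("pics/w4.png",w)
cv2.imwrite("pics/c4.png",np.hstack(c))
E
```

```text
[-2.42414276 -5.41477722 -0.49023489] [-1.17373836  0.62334704 -0.11182839]
[-2.64814072 -5.64010287 -0.8170111 ] [-1.15939359  0.64592161 -0.07686103]
```

View pics/c4.png

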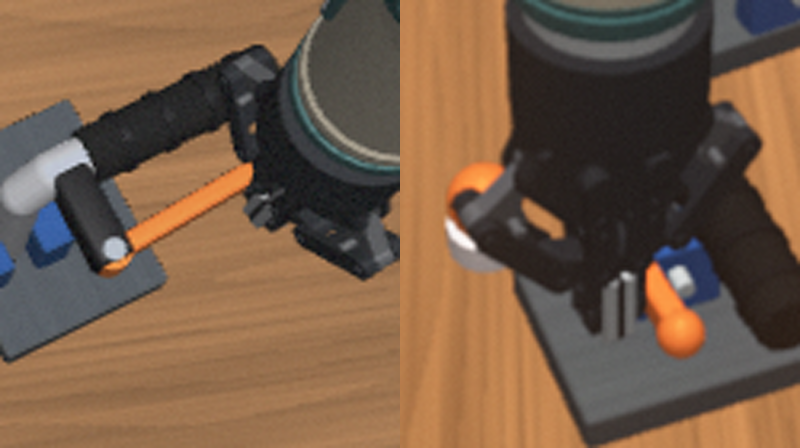

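View pics/w4.png

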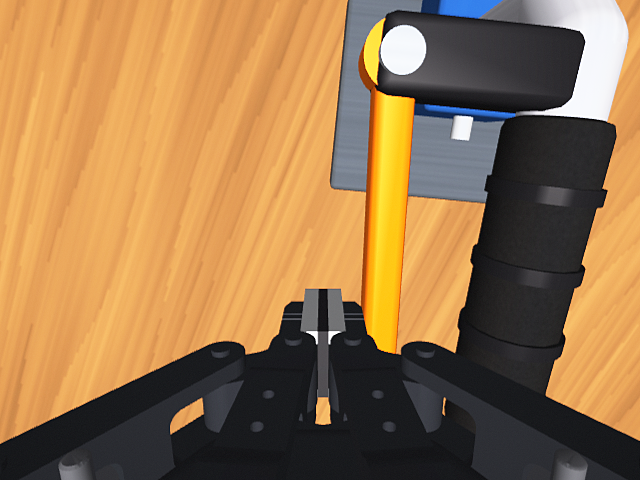

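```bash
for i in 1; do python3 -m inch '[[0.5,0.8,0,-0.005],[1,1,0,-0.01],[1,1,0,-0.01],[1,1,0,-0.01]]' | grep ft;python3 tip.py | sed -n 3p; python3 -m inch '[[1,0.3,0,-0.01],[1,0.3,0,-0.01],[1,0.3,0,-0.01]]'|grep ft;python3 tip.py | sed -n '3p;6,7p'; done
```

```text
ft_force: [-3.3, -3.8, -0.4]
(346.22868217054264, 330.0813953488372) 0.3414134516361562 [-3.91278962 -3.77958708 -0.52384987] 5.85
ft_force: [-4.3, -4.2, -0.2]
(346.7789855072464, 329.2355072463768) 0.35370610279421255 [-4.36176084 -3.47920034  0.85515999] 6.2
0.35 [-2.3 -0.9 -0.3] 0.023
0.37 [-0.6 -0.4 -0.3] 0.003
```

```bash
python3 -m inch '[[1,0.3,0,-0.005],[1,0.3,0,-0.005],[1,0.3,0,-0.005]]' | grep ft;python3 tip.py | sed -n 3p; python3 -m inch '[[1,0.3,0,0],[1,0.3,0,0],[1,0.3,0,0]]'|grep -E 'ft|pos';python3 tip.py | sed -n '3p'
```

```text
ft_force: [-4.9, -3.4, 2.4]
(347.26666666666665, 330.0078431372549) 0.35324114550336194 [-4.90017044 -4.17366002  1.61887559] 6.55
tool_pos: [0.4841, -0.2077, 0.3006]
ft_force: [-7.2, -3.8, 3.8]
(347.1384615384615, 329.5692307692308) 0.35512486390112263 [-6.96670436 -4.4431112   3.35931691] 6.9
```

```bash
python3 -m inch '[[0.7,0.2,0,0],[0.7,0.2,0,0],[0.7,0.2,0,0],[0.7,0.2,0,0],[0.7,0.2,0,0],[0.7,0.2,0,0],[0.7,0.2,0,0],[0.7,0.2,0,0]]' | grep -E 'ft|pos';python3 tip.py | sed -n 3p; for i in 1 2 3; do python3 -m inch '[[0,0,0,0],[0,0,0,0],[0,0,0,0],[0,0,0,0],[0,0,0,0],[0,0,0,0],[0,0,0,0],[0,0,0,0]]'|grep -E 'clock|ft'; done;python3 tip.py | sed -n '3p'
```

```text
tool_pos: [0.4843, -0.2077, 0.3006]
ft_force: [-8.7, -4.8, 5.5]
(347.2386363636364, 329.53409090909093) 0.3564798128161111 [-7.28377474 -4.37858167  4.91903209] 7.75
clock: 8.55
ft_force: [-7.9, -4.7, 4.2]
clock: 9.35
ft_force: [-7.6, -4.2, 5.5]
clock: 10.15
ft_force: [-8.2, -3.3, 5.4]
(347.2386363636364, 329.53409090909093) 0.3564798128161111 [-7.76566606 -4.50853319  4.62008601] 10.2
```

```bash
python3 - <<'E'
from h import *; from cell import bot
o=bot.observe()
for q in(.35,.3,.25,.2,.15,.1,.05,0):print(q,*shift(o,*pose(q,0,.301)))
E
```

```text
0.35 [-3.5 -1.3 -0.4] 0.028
0.3 [-7.7 -2.5 -0.4] 0.078
0.25 [-11.8  -4.   -0.4] 0.128
0.2 [-15.8  -5.6  -0.3] 0.178
0.15 [-19.8  -7.5  -0.3] 0.228
0.1 [-23.6  -9.6  -0.3] 0.278
0.05 [-27.4 -11.8  -0.3] 0.328
0 [-31.  -14.2  -0.3] 0.378
```

```bash
python3 -m inch '[[-1.5,-0.3,0,0],[-3,-0.8,0,0.02],[-4.5,-1.3,0,0.035],[-6,-1.9,0,0.055],[-7.5,-2.4,0,0.075],[-9,-2.9,0,0.095],[-10.5,-3.5,0,0.11],[-12,-4,0,0.13]]' | grep -E 'ft|pos';python3 - <<'E'
import tip; from tip import *
s=bot.snapshot("side");b=ball(s["frame"]);o=bot.observe();print(ang(*b),o["ft_force"])
for q in(.25,.2,.15,.1,.05,0):print(q,*shift(o,*pose(q,0,.301)))
E
```

```text
tool_pos: [0.4735, -0.2088, 0.3007]
ft_force: [-4.0, -4.5, -1.2]
0.24724822280759007 [-3.8757702  -4.00860875  0.6824389 ]
0.25 [-1.2 -0.3 -0.3] -0.004
0.2 [-5.4 -1.4 -0.3] 0.046
0.15 [-9.6 -2.7 -0.3] 0.096
0.1 [-13.7  -4.2  -0.3] 0.146
0.05 [-17.7  -6.   -0.3] 0.196
0 [-21.6  -7.9  -0.3] 0.246
```

```bash
python3 -m inch '[[-1.5,-0.4,0,0.02],[-3,-0.8,0,0.03],[-4.5,-1.2,0,0.04],[-6,-1.6,0,0.055],[-7.5,-2,0,0.07],[-9,-2.5,0,0.09],[-10.5,-3,0,0.11],[-12,-3.5,0,0.125]]' | grep -E 'ft|pos';python3 - <<'E'
import tip; from tip import *
s=bot.snapshot("side");b=ball(s["frame"]);o=bot.observe();print(ang(*b),o["ft_force"])
for q in(.15,.1,.05,0):print(q,*shift(o,*pose(q,0,.301)))
E
```

```text
tool_pos: [0.4611, -0.2083, 0.3007]
ft_force: [-2.5, -2.4, 0.3]
0.11087010493993255 [-2.81087401 -1.40756188 -0.1910118 ]
0.15 [ 2.3  1.2 -0.3] -0.029
0.1 [-2.   0.2 -0.3] 0.021
0.05 [-6.2 -1.  -0.3] 0.071
0 [-10.3  -2.4  -0.3] 0.121
```

```bash
python3 -m inch '[[-1.2,0,0,0.012],[-2.4,0,0,0.025],[-3.6,-0.4,0,0.04],[-4.8,-0.7,0,0.055],[-6,-1,0,0.07],[-7.2,-1.4,0,0.085],[-8.4,-1.8,0,0.1],[-9.6,-2.2,0,0.115]]' | grep -E 'ft|pos';python3 -m inch '[[-0.8,0,0,0],[-1.6,0,0,0],[-2.4,0,0,0],[-3.2,0,0,0],[-4,0,0,0],[-5,0,0,0],[-7,0,0,0],[-10,0,0,0]]'| grep -E 'ft|pos'; python3 tip.py | sed -n 3p
```

```text
tool_pos: [0.4514, -0.2076, 0.3007]
ft_force: [1.2, -0.3, -0.4]
tool_pos: [0.4412, -0.2085, 0.3007]
ft_force: [0.7, -0.1, -0.0]
(318.8376811594203, 332.063768115942) 0.0016164433638850007 [-0.89135699  0.71280695  0.63500672] 13.55
```

Lever is back at rest (0.002 rad), force is zero. Now I'll retreat and lift clear.

```bash
python3 -m inch '[[-10,0,0,0],[-25,0,0,0],[-30,0,-15,0],[-30,0,-45,0],[-30,0,-80,0],[-30,0,-110,0],[-30,0,-110,0],[-30,0,-110,0]]'; python3 -m inch '[[0,0,0,0],[0,0,0,0],[0,0,0,0]]' | grep ft; python3 - <<'E'
from h import *; from cell import bot
c=[]
for n in("top","side"):
    c.append(cv2.resize(bot.snapshot(n)["frame"],(400,300),interpolation=3))
cv2.imwrite("pics/f.png",np.hstack(c))
E
python3 tip.py | sed -n 3p
```

```text
clock: 14.35
tool_pos: [0.4106, -0.2103, 0.411]
orientation: [3.139, 0.089, 0.001]
ft_force: [-1.0, -1.0, -0.1]
opening: -0.002
ft_force: [-0.6, -0.4, 0.5]
(317.83160083160084, 325.15592515592516) 0.00028297857610004584 [-0.17254522  0.17194388  0.00246918] 14.8
```

View pics/f.png

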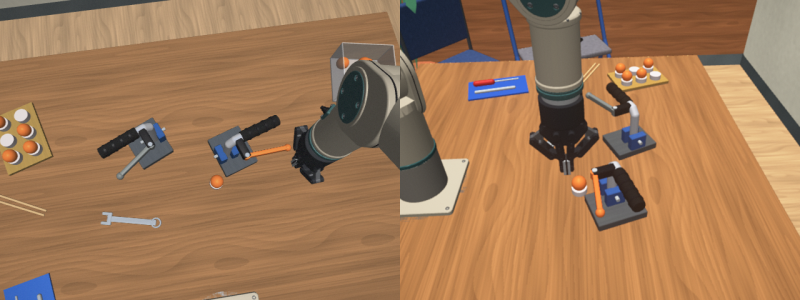

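The hand is clear. The ball is on its cap, and the spanner and grey lever look unmoved.

```bash
python3 -c "
from cell import bot
print(bot.job_done())"
```

```text
the job is handed in; nothing more can be done
None
```

I pressed the orange lever to its stop with the back of the closed fingers and held it there for about 3.3 s. I then eased it back to rest over about 3 s, lifted the hand clear and handed the job in at about 15 s.

- **At the stop:** the lever angle levelled off at about 0.355 rad in the images. The last 0.7 mm of commanded motion moved the tool only about 0.2 mm. Force on the hand while holding was about 8–11 N.
- **After release:** the lever read 0.000 rad and the force was within noise of zero. In the final pictures the ball was still on its cap, and the spanner and grey lever looked unmoved.
- **Unexplained reading:** during the press I measured about 4 N sideways along the lever. I took it to be friction at the fingertips, because the measured moment put the contact near the tips. The raised knuckle cleared the bar by about 30 mm by my calculation, but I have no direct check that nothing else was touched.

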